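# Lock the sample box into its cradle

## Robot

A 6-joint arm with a two-finger parallel gripper is mounted at the origin on a cart in front of the work surface, level with it; the furniture and walls round the work are solid. World frame = base frame: x ahead of the robot, y to its left, z up, the work surface at z = 0. Lengths are in m, angles in rad, forces in N, time in s.
With the tool pointing down it reaches from about 0.3 to 0.775 m from the base axis. Payload 14.6 kg.
Tool frame: the origin (TCP) lies at the very end of the fingers, on their centre line; the grasp point (between the pads) lies behind it (manip.hold_point_z is the z of the grasp point in the tool frame, in m); z points along the fingers, y is the line along which they close (so a half turn about z gives the same grasp; the last joint's range is limited). The gripper opens to 94 mm and grips with 3 to 60 N. Pads are 16 mm wide; open, the fingers measure 119 mm over their backs; the gripper's body (75 mm by 177 mm) begins 78 mm behind the grasp point.
Start: joints at [1.169, 0.3, 1.521, -0, 1.321, -0.067], TCP at [0.181, 0.519, 0.205] pointing down, gripper open.
Joint ranges: [-3.03, 3.03], [-0.79, 2.21], [0.23, 2.52], [-1.04, 4.18], [0, 3.07], [-2.55, 2.55]. Speed limits (rad/s): [2.22, 2.22, 2.57, 3.14, 3.14, 3.14].

## Interface

Orientations are given as a unit quaternion [x, y, z, w].
In Python, from plant import manip, cams gives the robot as it stands. The module is installed in compiled form; this text tells all that it offers.
- The arm moves only by the tool servo_tool, never from a script. Its argument "motion" is a list of rows, each a list of 4 numbers: the shift along the tool's x, y, z in cm, then the turn about the tool's z in degrees. In form: [[dx, dy, dz, twist], ...]. A call has 1 to 8 rows; each row shifts and turns the commanded pose from where the row before left it, along the tool's axes as they then stand; what a row does not reach is not made up. A row lasts 1/12 s, in which the tool goes at most 41.7 mm and 7.16 degrees, less where a joint would pass 70% of its speed; a pose out of reach is approached as far as the arm can. A call with a gripper value outside its range is refused whole. "jaw" is the opening in per cent of the stroke, from 0 (shut) to 100 (fully open), set as the call begins (left out, the last holds). The fingers move at their own pace and stop on an object; "grip_force" is the grip in N (left out, the last holds). Time passes only in rows, so rows that do not move let the fingers close. It gives the time, the measured TCP pose, the force, the opening and the grip force at its end, in the units of the state.
- manip.get_obs(): the state, without advancing time (a new reading comes with each control period).
- cams.capture(name): name is "side" or "top"; returns (picture, depth): 384x512x3 uint8, red, green, blue; 384x512 float32, m along the optical axis (not along the pixel's ray), 0 where there is no reading.
- cams.calibration(name): a dict with "K" (3x3 intrinsics, pixels), "R" (3x3) and "t" (3): a world point X has camera coordinates R X + t. Camera axes: x right, y down, z forward; pixel columns grow to the right and rows downward; lengths in m; the calibration is good to about 2 mm. A picture is of the moment at which its call begins. calibration takes no time and is no camera call.
- manip.finish_job(): hands the job in; it is judged then, once.
The state is a dict: "time": time; "q": joint angles; "dq": joint speeds; "joint_torque": joint torques, N m; "position": TCP position; "eef_rot": TCP orientation; "wrist_force": force on the tool from outside, world axes, zero at the start; "moment": the same for the moment, N m; "width": opening from 0.0 (shut) to 1.0 (fully open); "grip_force": force on a finger pad.
Only numpy, scipy, OpenCV 4.12 (cv2) and the standard library are available. Lean on these libraries where they do the work, as an engineer would, in place of code of your own. Each camera call takes 0.05 s, during which the arm holds its last target. There are 200 camera calls.

## Task

Push the sample box along its channel until it is fully home against the end stop of the cradle, and then push the handle of the toggle clamp over its dead point so that it snaps into lock and the rubber pad holds the box down. Do it all by pushing with the fingers: never lift the box, and leave the beaker, the vial and the flask alone.

Things in the scene. Friction and masses are not known exactly. Their poses are not given: they have to be found in the camera images.
- cradle: Fixed aluminium plate, 222 x 200 mm (y from -0.063 to 0.137), top 12 mm above the worktop. Origin: on the worktop, in the middle of the channel's width and of the plate's length. x axis: the way the box is pushed (away from the robot); y left; z up. The channel runs along x between two rails, 81 mm apart, 10 mm wide, tops 24 mm above the worktop, from x = -0.111 to 0.089; its near end is open.
- stop_face (a point): Middle of the face of the end stop that closes the far end of the channel: x = 0.086 in the cradle's frame, 27 mm above the worktop. The stop is 101 mm wide and 12 mm thick, its top 42 mm above the worktop. Axes as the cradle's.
- box_center (a point): Centre of the loose closed plastic box, lying in the channel on the plate, its length along the channel: 108 mm between the end faces (112 mm over the rim), 80 mm wide, 50 mm high, 0.17 to 0.35 kg. This point is 37 mm above the worktop and at x = 0.0325 in the cradle's frame when home. Not to be lifted.
- sample_box: The same box, its origin at the centre of its underside (12 mm above the worktop when it lies on the plate; 1 mm off the middle of its width), z up; its own y axis lies along the channel.
- clamp_arm: Steel arm of the toggle clamp, driven by the handle; origin on its hinge, in the cradle's frame x = 0.045, y = 0.078, z = 0.077. 20 mm wide (along x), 84 mm long. With the clamp open it points up and over the channel, 0.85 rad above level, its end at about y = 0.02, up to 155 mm above the worktop; it swings down to level as the handle is pushed.
- clamp_handle (a joint): Angle of the clamp's handle in rad: 0 open (leaning 0.74 rad outward from upright, toward the cradle's +y), 0.82 at the dead point, 0.95 locked on its end stop (leaning 0.21 rad inward). It turns about the cradle's x axis. Let go before the dead point, it springs back open; past it, it snaps to 0.95 and stays. Takes about 9 N at the knob at first, less and less toward the dead point.
- handle_knob (a point): Centre of the black ball, 24 mm in diameter, at the end of the handle, 100 mm from the pivot. In the cradle's frame it starts at x = 0.045, y = 0.175, z = 0.160; pushed toward -y it rises to z = 0.186 (upright) and ends, locked, at y = 0.087, z = 0.184. The handle below it is 17 mm thick.
- handle_pivot (a point): Axis of the handle: in the cradle's frame x = 0.045, y = 0.108, z = 0.086.
- clamp_pad: Sprung rubber pad, 18 mm across, under the end of the clamp arm; origin in the arm above it, the pad's face 22.5 mm below along its own -z. It moves with the arm and presses on the lid of the box (62 mm above the worktop) with about 2 N when the clamp is locked on the box.
- beaker: Loose glass beaker, 69 mm across, 108 mm high, a bystander to the right of the cradle; origin at the centre of its underside.
- vial: Loose small vial, 24 mm across, 58 mm high, a bystander to the right of the cradle's near end; origin at the centre of its underside.
- flask: Loose conical flask, 68 mm across, 137 mm high, a bystander beyond the cradle; origin at the centre of its underside.
There are look-alikes about, which are no part of the job. Of the things that look like the sample_box, the larger one is meant.

How it is judged:
By the outcome, as a careful person would: the job done as asked, in the order asked, and still so for the second after the job is handed in, with the robot touching nothing.
It also fails if it takes over 48 s, if anything falls off the work surface, if the arm or the gripper's body presses on something with over 40 N, if the wrist force passes 120 N, or if a joint passes its speed limit or range.

## Working session

There is one attempt and no reset: what is moved stays moved. The work goes in short steps, Python scripts to look and compute and a tool call to move; the robot and the scene stay as the last step left them, time stands still between calls to the robot, and variables do not carry over. Pictures are saved under pics/ and viewed, at most 10 in all, crops included, and the job is handed in when it is done.

Besides the shell and the picture viewer there is one more tool, called after "Emit:" in YAML: its name, and indented under it one key for each argument. servo_tool: Moves the arm, as the interface text tells. Its arguments: {"type":"object","properties":{"motion":{"type":"array"},"jaw":{"type":"number"},"grip_force":{"type":"number"}},"required":["motion"]}

```bash
mkdir -p pics
python3 - <<'E'
from plant import manip, cams
import cv2, numpy as np
for n in("side","top"):
    p,d=cams.capture(n); cv2.imwrite(f"pics/{n}0.png",p[:,:,::-1]); np.save(f"{n}0.npy",d); np.save(f"{n}0p.npy",p)
    c=cams.calibration(n); print(n,np.round(c["K"],1).tolist(),np.round(c["R"],3).tolist(),np.round(c["t"],3), "cam at",np.round(-c["R"].T@c["t"],3))
print(manip.get_obs(),manip.hold_point_z)
E
```

```text
side [[433.0, 0.0, 256.3], [0.0, 433.0, 193.1], [0.0, 0.0, 1.0]] [[1.0, -0.008, 0.019], [0.013, -0.496, -0.868], [0.016, 0.868, -0.496]] [-0.536  0.184  0.854] cam at [ 0.52  -0.655  0.593]
top [[383.7, 0.0, 259.0], [0.0, 383.7, 193.9], [0.0, 0.0, 1.0]] [[-0.006, -1.0, -0.019], [-0.995, 0.008, -0.1], [0.1, 0.019, -0.995]] [0.205 0.578 0.939] cam at [0.482 0.183 0.995]
{'time': 0.1, 'q': array([ 1.16940832e+00,  3.00387684e-01,  1.52151696e+00, -1.42961049e-06,
        1.32070244e+00, -6.66119462e-02]), 'dq': array([-0.00029494, -0.00081587, -0.00255127,  0.00061533, -0.00073399,
        0.00172688]), 'joint_torque': array([ 1.88932463e-03, -5.32643294e+01, -3.53286302e+01,  7.09795696e-02,
        2.35811033e-02, -5.70783664e-05]), 'position': array([0.18062382, 0.51924561, 0.20495921]), 'eef_rot': array([ 1.66607261e-01,  9.86023206e-01, -4.93552736e-04, -1.16934613e-04]), 'wrist_force': array([-0.72349864, -0.23124903, -0.28155259]), 'moment': array([-0.00180858, -0.01291028, -0.00708466]), 'grip_force': 0.0, 'width': 1.0038474505390855} -0.0188
```

View pics/side0.png

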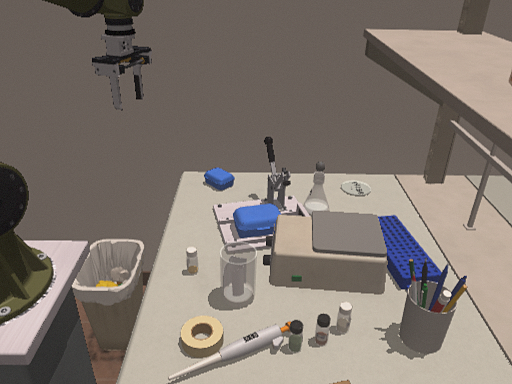

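View pics/top0.png

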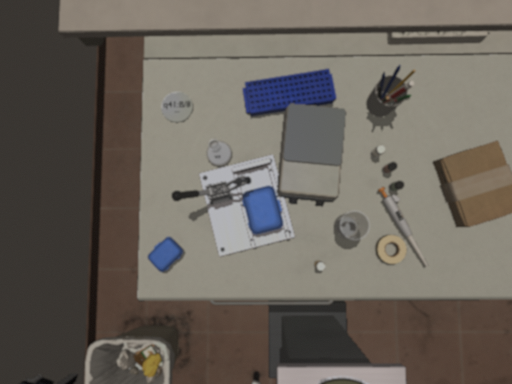

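Side view: sample box candidates are blue at (257,220) and a smaller one at (219,178). In the top view they are at (263,210), in the cradle channel, and at (165,254), loose. I choose the larger one in the cradle. The clamp knob is at about (178,195) in top and (268,141) in side. The beaker is at top (351,227), the vial at (320,267) and the flask at (219,152).

```bash
cat > h.py <<'E'
import numpy as np, cv2
from plant import cams
def ray(n,px):
    c=cams.calibration(n);R=np.array(c["R"]);o=-R.T@np.array(c["t"])
    d=R.T@np.linalg.inv(c["K"])@np.array([px[0],px[1],1.]);return o,d
def onz(n,px,z):
    o,d=ray(n,px);return o+d*(z-o[2])/d[2]
def tri(a,b):
    (o,d),(p,e)=ray("top",a),ray("side",b)
    s=np.linalg.lstsq(np.c_[d,-e],p-o,rcond=None)[0]
    A,B=o+d*s[0],p+e*s[1];return (A+B)/2,np.linalg.norm(A-B)
def proj(n,X):
    c=cams.calibration(n);v=c["K"]@(np.array(c["R"])@X+c["t"]);return v[:2]/v[2]
E
python3 - <<'E'
from h import *
p=np.load("top0p.npy");q=np.load("side0p.npy")
c1=cv2.resize(p[140:275,140:340],None,fx=4,fy=4,interpolation=cv2.INTER_CUBIC)[:,:,::-1]
cv2.imwrite("pics/topc.png",c1)
c2=cv2.resize(q[125:275,185:345],None,fx=4,fy=4,interpolation=cv2.INTER_CUBIC)[:,:,::-1]
cv2.imwrite("pics/sidec.png",c2)
d=np.load("top0.npy")
def blue(p):
    h=cv2.cvtColor(p,cv2.COLOR_RGB2HSV);return cv2.inRange(h,(100,120,60),(125,255,255))
for n,im in(("top",p),("side",q)):
    for k in cv2.findContours(blue(im),0,2)[0]:
        if cv2.contourArea(k)>150:print(n,cv2.minAreaRect(k),cv2.boundingRect(k))
def depthpt(u,v):
    c=cams.calibration("top");return np.array(c["R"]).T@(np.linalg.inv(c["K"])@[u,v,1]*d[v,u]-c["t"])
for u,v in((263,210),(178,195),(215,230),(285,235)):print(u,v,depthpt(u,v).round(3))
E
```

```text
top ((164.7500457763672, 253.75003051757812), (21.92030906677246, 28.284271240234375), 45.0) (149, 238, 32, 33)
top ((262.8384704589844, 209.40768432617188), (41.397132873535156, 33.50360870361328), 74.74488067626953) (244, 187, 37, 46)
top ((288.6705017089844, 91.64331817626953), (31.333229064941406, 89.1066665649414), 80.96051788330078) (244, 70, 91, 44)
side ((399.55133056640625, 253.7080841064453), (84.134033203125, 41.1086311340332), 50.79279708862305) (378, 216, 64, 73)
side ((257.3184814453125, 220.00205993652344), (29.905059814453125, 46.8392448425293), 82.23483276367188) (233, 204, 48, 34)
side ((218.40003967285156, 178.20001220703125), (28.621667861938477, 18.782970428466797), 26.56505012512207) (204, 168, 30, 22)
263 210 [0.537 0.191 0.059]
178 195 [0.564 0.374 0.169]
215 230 [0.489 0.314 0.011]
285 235 [0.475 0.136 0.02 ]
```

View pics/topc.png

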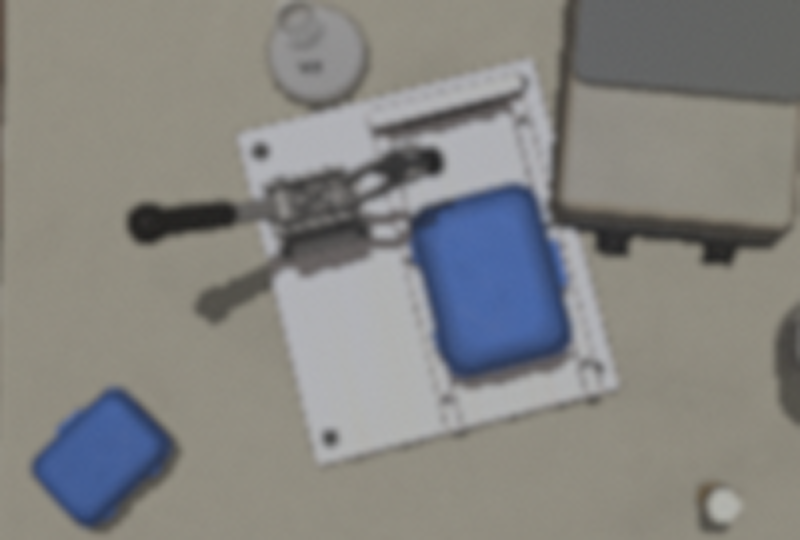

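View pics/sidec.png

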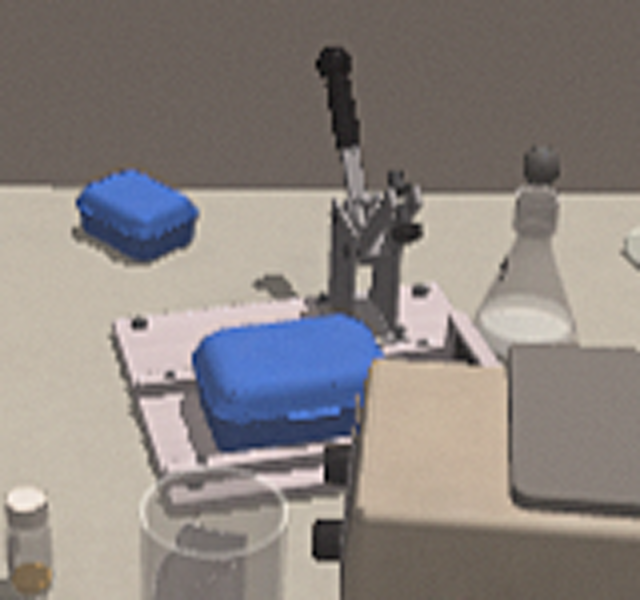

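The top crop confirms the larger blue box in the channel at crop (490,280), with its near face at (510,372). Plate corners are at (237,132), (318,466), (618,388) and (533,60), and the stop is at (450,105). The knob is at (147,222) in the top crop and (333,62) in the side crop. The vial is at (720,505).

Run:
```python
from h import *
T=lambda u,v:(u/4+140-.4,v/4+140-.4)
S=lambda u,v:(u/4+185-.4,v/4+125-.4)
C=[onz("top",T(*c),.012) for c in((237,132),(318,466),(618,388),(533,60))]
for c in C:print(c.round(4))
FL,NL,NR,FR=[c[:2] for c in C]
print("sizes",[np.linalg.norm(a-b).round(4) for a,b in((FL,NL),(NL,NR),(NR,FR),(FR,FL))])
ux=(FL-NL)+(FR-NR);uy=(NL-NR)+(FL-FR)
yx=np.arctan2(ux[1],ux[0]);yy=np.arctan2(-uy[0],uy[1]);print("yaw",yx,yy)
yaw=(yx+yy)/2;c,s=np.cos(yaw),np.sin(yaw);R=np.array([[c,-s],[s,c]])
ctr=np.mean([FL,NL,NR,FR],0);o=ctr-R@[0,.037];print("origin",o)
np.savez("cr.npz",o=o,R=R,yaw=yaw)
K,g=tri(T(147,222),S(333,62));print("knob",K,g,"exp",o+R@[.045,.175],"in cr",R.T@(K[:2]-o))
# corner height check by two views: near-left corner side (165,475)? far-left(115,320)
for a,b in(((318,466),(115,320)),):
    print("NL corner tri",tri(T(*a),S(*b)))
# box: lid centre in cradle frame
B=onz("top",(262.84,209.4),.058)[:2];print("box",B,R.T@(B-o))
tb,g=tri((262.8,209.4),(258,212));print("boxtri",tb,g)
N=onz("top",T(515,372),.05)[:2];print("near rim cr",R.T@(N-o))
F=onz("top",T(465,192),.058)[:2];print("far rim cr",R.T@(F-o))
St=onz("top",T(447,128),.027)[:2];print("stop cr",R.T@(St-o))
for n,px,z in(("vial",(721,505),.058),("beaker",(351*4-140*4,227*4-560),.05)):
    V=onz("top",T(*px),z)[:2];print(n,V,R.T@(V-o))
```

```text
[0.6379 0.3571 0.012 ]
[0.4231 0.3035 0.012 ]
[0.4711 0.1126 0.012 ]
[0.6835 0.1645 0.012 ]
sizes [np.float64(0.2215), np.float64(0.1969), np.float64(0.2186), np.float64(0.198)]
yaw 0.24224661220258006 0.2393417285367496
origin [0.56272002 0.19849235]
knob [0.56528611 0.3801654  0.15940914] 0.0004738665793938929 exp [0.56468877 0.37917473] in cr [0.04581635 0.17581964]
NL corner tri (array([0.42490607, 0.30392009, 0.00966794]), np.float64(0.003973612808522694))
box [0.53822635 0.19114297] [-0.02553964 -0.00129624]
boxtri [0.53913236 0.19124011 0.05961576] 0.002000182003065838
near rim cr [-0.08354698 -0.0004579 ]
far rim cr [0.03072633 0.00219355]
stop cr [0.07716513 0.00325086]
vial [0.40142631 0.055128  ] [-0.19082887 -0.10076378]
beaker [ 0.49503122 -0.0230003 ] [-0.11855613 -0.19896032]
```

Emit:
servo_tool:
  motion:
    - [0,0,-1,-6.6]
    - [0,0,-1,-6.6]
    - [0,0,0,-6.6]
    - [0,0,0,-6.6]
    - [0,0,0,-6.6]
    - [0,0,0,0]
  jaw: 40
  grip_force: 30

```text
time: 0.6
position: [0.1807, 0.5193, 0.2252]
eef_rot: [-0.123, 0.992, -0.0, -0.0]
wrist_force: [0.2, -0.3, -0.8]
width: 0.611
grip_force: 0.0
```

```bash
cat >> h.py <<'E'
from scipy.spatial.transform import Rotation as Ro
def st():
    from plant import manip
    s=manip.get_obs();z=np.load("cr.npz");p=s["position"];M=Ro.from_quat(s["eef_rot"]).as_matrix()
    a=np.degrees(np.arctan2(M[1,1],M[0,1])-z["yaw"])-90
    print("t",round(s["time"],2),"cr",(z["R"].T@(p[:2]-z["o"])).round(4),"z",p[2].round(4),"tooly-vs-cradley deg",a.round(2),"tilt",M[:,2].round(3),"F",s["wrist_force"].round(1),"w",round(s["width"],2))
E
python3 - <<'E'
from h import *
st()
d=np.load("top0.npy");c=cams.calibration("top")
for u,v in((300,150),(300,180),(290,185),(320,190),(290,120)):print((np.array(c["R"]).T@(np.linalg.inv(c["K"])@[u,v,1]*d[v,u]-c["t"])).round(3))
E
```

```text
t 0.6 cr [-0.2945  0.4027] z 0.2252 tooly-vs-cradley deg 0.34 tilt [-0.    -0.001 -1.   ] F [ 0.2 -0.3 -0.8] w 0.61
[0.676 0.102 0.098]
[0.606 0.102 0.084]
[0.595 0.125 0.082]
[0.582 0.055 0.086]
[0.75  0.124 0.097]
```

Emit:
servo_tool:
  motion:
    - [-1.4,-3.6,0,0.3]
    - [-1.4,-3.6,0,0]
    - [-1.4,-3.6,0,0]
    - [-1.4,-3.6,0,0]
    - [-1.4,-3.6,0,0]
    - [-1.4,-3.6,0,0]
    - [-1.4,-3.6,0,0]
    - [-1.4,-3.6,0,0]

```text
time: 1.27
position: [0.3577, 0.264, 0.2255]
eef_rot: [-0.116, 0.993, 0.0, 0.0]
wrist_force: [0.5, 0.5, 0.0]
width: 0.4
grip_force: 0.0
```

Emit:
servo_tool:
  motion:
    - [-1.4,-3.6,0,0]
    - [-1.4,-3.6,0,0]
    - [-1.4,-3.6,0,0]
    - [0,0,0,0]
    - [0,0,0,0]

```text
time: 1.68
position: [0.4237, 0.1692, 0.2252]
eef_rot: [-0.114, 0.993, -0.0, -0.0]
wrist_force: [-0.3, 0.1, 0.4]
width: 0.401
grip_force: 0.0
```

```bash
python3 -c "
from h import *
st()"
```

```text
t 1.68 cr [-0.142   0.0047] z 0.2252 tooly-vs-cradley deg -0.68 tilt [-0.001 -0.    -1.   ] F [-0.3  0.1  0.4] w 0.4
```

Emit:
servo_tool:
  motion:
    - [0,-0.5,3,-0.7]
    - [0,0,3.5,0]
    - [0,0,3.5,0]
    - [0,0,3.5,0]
    - [0,0,3,0]
    - [0,0,2,0]
    - [0,0,1,0]
    - [0,0,0,0]

```text
time: 2.35
position: [0.423, 0.1662, 0.0289]
eef_rot: [-0.123, 0.992, -0.0, -0.002]
wrist_force: [-0.6, 0.4, 1.4]
width: 0.402
grip_force: 0.0
```

Emit:
servo_tool:
  motion:
    - [-1,0,0,0]
    - [-1,0,0,0]
    - [-1,0,0,0]
    - [-0.8,0,0,0]
    - [-0.5,0,0,0]
    - [-0.5,0,0,0]
    - [-0.5,0,0,0]
    - [0,0,0,0]

```text
time: 3.02
position: [0.4764, 0.1789, 0.0307]
eef_rot: [-0.124, 0.992, 0.0, 0.0]
wrist_force: [-0.4, -0.1, -0.1]
width: 0.396
grip_force: 0.0
```

```bash
python3 -c "
from h import *
st()"
```

```text
t 3.02 cr [-0.0885  0.0016] z 0.0307 tooly-vs-cradley deg 0.41 tilt [ 0.001  0.    -1.   ] F [-0.4 -0.1 -0.1] w 0.4
```

Emit:
servo_tool:
  motion:
    - [-0.4,0,0,0.3]
    - [-0.5,0,0,0]
    - [-0.5,0,0,0]
    - [-0.5,0,0,0]
    - [-0.5,0,0,0]
    - [-0.5,0,0,0]
    - [-0.5,0,0,0]
    - [-0.3,0,0,0]

```text
time: 3.68
position: [0.5123, 0.1877, 0.0304]
eef_rot: [-0.121, 0.993, -0.0, 0.0]
wrist_force: [-4.8, -1.3, 4.6]
width: 0.396
grip_force: 2.5
```

Emit:
servo_tool:
  motion:
    - [-0.2,0,0,0]
    - [-0.2,0,0,0]
    - [-0.2,0,0,0]
    - [-0.2,0,0,0]
    - [-0.2,0,0,0]

```text
time: 4.1
position: [0.5215, 0.1901, 0.0304]
eef_rot: [-0.121, 0.993, -0.0, 0.0]
wrist_force: [-1.7, -0.6, 0.5]
width: 0.398
grip_force: 1.3
```

```bash
python3 -c "
from h import *
st()"
```

```text
t 4.1 cr [-0.042   0.0017] z 0.0304 tooly-vs-cradley deg 0.12 tilt [ 0. -0. -1.] F [-1.7 -0.6  0.5] w 0.4
```

Emit:
servo_tool:
  motion:
    - [-0.2,0,0,0]
    - [-0.2,0,0,0]
    - [-0.15,0,0,0]
    - [-0.15,0,0,0]
    - [-0.1,0,0,0]

```text
time: 4.52
position: [0.5293, 0.192, 0.0304]
eef_rot: [-0.121, 0.993, -0.0, 0.0]
wrist_force: [-2.6, -0.4, 1.2]
width: 0.403
grip_force: 1.3
```

Emit:
servo_tool:
  motion:
    - [-0.1,0,0,0]
    - [-0.1,0,0,0]

```text
time: 4.68
position: [0.5311, 0.1925, 0.0304]
eef_rot: [-0.121, 0.993, 0.0, -0.0]
wrist_force: [-1.9, -0.4, -0.2]
width: 0.4
grip_force: 1.0
```

Emit:
servo_tool:
  motion:
    - [-0.1,0,0,0]
    - [-0.1,0,0,0]

```text
time: 4.85
position: [0.5331, 0.1929, 0.0304]
eef_rot: [-0.121, 0.993, -0.0, 0.0]
wrist_force: [-1.5, -0.3, 0.2]
width: 0.396
grip_force: 0.9
```

Emit:
servo_tool:
  motion:
    - [-0.1,0,0,0]
    - [-0.1,0,0,0]

```text
time: 5.02
position: [0.5334, 0.193, 0.0304]
eef_rot: [-0.121, 0.993, -0.0, -0.002]
wrist_force: [-22.5, -7.0, 15.8]
width: 0.399
grip_force: 11.6
```

Emit:
servo_tool:
  motion:
    - [-0.1,0,0,0]
    - [-0.1,0,0,0]

```text
time: 5.18
position: [0.5334, 0.193, 0.0304]
eef_rot: [-0.121, 0.993, -0.001, -0.005]
wrist_force: [-38.4, -11.7, 28.0]
width: 0.401
grip_force: 20.5
```

```bash
python3 -c "
from h import *
p,_=cams.capture('top');q,_=cams.capture('side')
np.save('t1.npy',p)
cv2.imwrite('pics/m1.png',np.hstack([cv2.resize(x,(400,400),interpolation=cv2.INTER_CUBIC) for x in (p[140:260,190:310],q[155:275,205:325])])[:,:,::-1])
st()"
```

```text
t 5.28 cr [-0.0298  0.0016] z 0.0304 tooly-vs-cradley deg 0.13 tilt [-0.009 -0.003 -1.   ] F [-31.8  -9.5  22.6] w 0.4
```

View pics/m1.png

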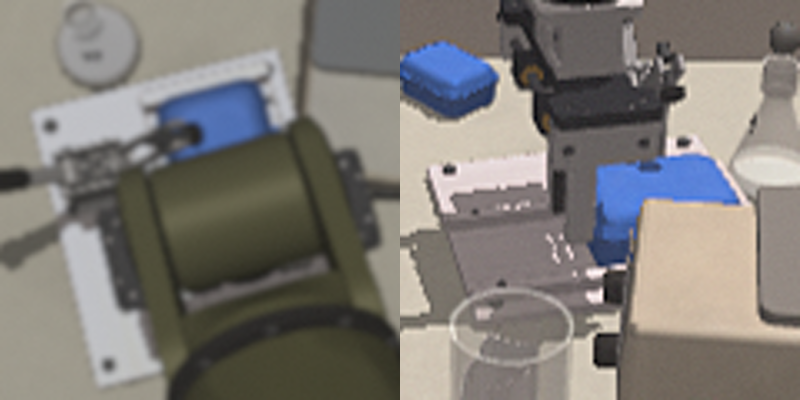

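The box is against the stop: in the left crop its far edge meets the stop at about (210,90), and the force rises sharply with no further motion. I'll back off, rise, and go to the outer side of the knob.

Emit:
servo_tool:
  motion:
    - [1,0,0,0]
    - [2,0,0,0]
    - [3,0,0,0]
    - [1,0,-3,0]
    - [0,0,-4,0]
    - [0,0,-4,0]
    - [0,0,-4,0]
    - [0,0,-4,0]
  jaw: 0

```text
time: 5.95
position: [0.4688, 0.177, 0.223]
eef_rot: [-0.121, 0.993, 0.0, 0.001]
wrist_force: [0.5, 0.7, 0.1]
width: 0.002
grip_force: 0.0
```

Emit:
servo_tool:
  motion:
    - [0,0,-3,0]
    - [0,2,-2,0]
    - [0,4,0,0]
    - [0,4,0,0]
    - [0,4,0,0]
    - [0,4,0,0]
    - [0,4,0,0]
    - [0,2,0,0]

```text
time: 6.62
position: [0.4097, 0.4136, 0.2704]
eef_rot: [-0.122, 0.992, 0.0, 0.0]
wrist_force: [0.5, 0.1, 0.0]
width: 0.003
grip_force: 0.0
```

```bash
python3 -c "
from h import *
p,_=cams.capture('top');np.save('t2.npy',p);st()
z=np.load('cr.npz')
h=cv2.cvtColor(p,cv2.COLOR_RGB2HSV);m=cv2.inRange(h,(100,120,60),(125,255,255))
for k in cv2.findContours(m,0,2)[0]:
  if cv2.contourArea(k)>150:
    r=cv2.minAreaRect(k);print(r,z['R'].T@(onz('top',r[0],.058)[:2]-z['o']))
"
```

```text
t 6.67 cr [-0.0974  0.2468] z 0.2701 tooly-vs-cradley deg 0.33 tilt [-0.     0.001 -1.   ] F [-0.5  2.6 -0.6] w 0.01
((169.25001525878906, 249.25003051757812), (23.33452033996582, 15.55634880065918), 45.0) [-0.06365998  0.24312312]
((257.23529052734375, 186.94119262695312), (40.74597930908203, 33.46991729736328), 75.96376037597656) [ 0.03146763 -0.00150844]
((288.65753173828125, 91.75341796875), (31.584232330322266, 89.10609436035156), 80.7538833618164) [ 0.24606814 -0.13717761]
```

Emit:
servo_tool:
  motion:
    - [-3,-0.5,0,0.3]
    - [-3.5,0,0,0]
    - [-3.5,0,0,0]
    - [-3,0,0,0]
    - [-1.3,0,0,0]
    - [0,0,2,0]
    - [0,0,3,0]
    - [0,0,3,0]

```text
time: 7.33
position: [0.552, 0.439, 0.1898]
eef_rot: [-0.118, 0.993, 0.001, 0.001]
wrist_force: [0.7, 0.6, 0.2]
width: 0.006
grip_force: 0.0
```

Emit:
servo_tool:
  motion:
    - [0,0,3,0]
    - [0,0,1,0]
    - [0,0,0,0]
    - [0,0,0,0]

```text
time: 7.67
position: [0.5518, 0.4392, 0.1518]
eef_rot: [-0.119, 0.993, 0.0, 0.001]
wrist_force: [-0.6, -0.6, 1.3]
width: 0.005
grip_force: 0.0
```

```bash
python3 -c "
from h import *
p,_=cams.capture('top');q,_=cams.capture('side')
cv2.imwrite('pics/m2.png',np.hstack([cv2.resize(x,(400,400),interpolation=cv2.INTER_CUBIC) for x in (p[140:260,140:260],q[85:205,205:325])])[:,:,::-1])
st()"
```

```text
t 7.77 cr [0.0472 0.2366] z 0.1531 tooly-vs-cradley deg -0.18 tilt [ 0.003  0.002 -1.   ] F [ 0.4 -0.8  0.3] w 0.01
```

View pics/m2.png

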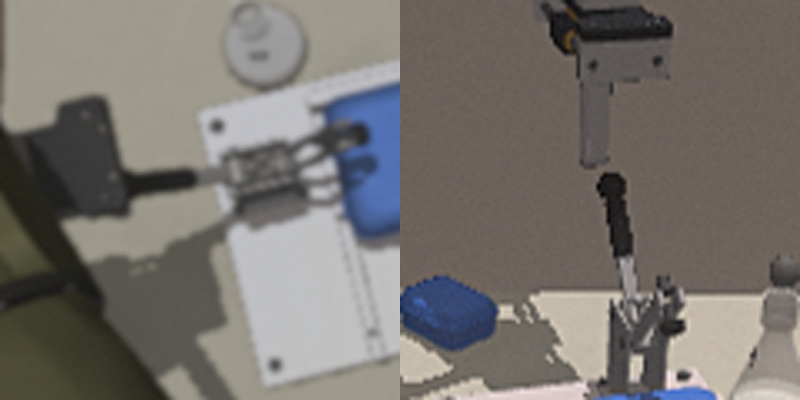

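Finger at crop (595,165) lines up with the knob at (612,185), once the 60 mm offset behind it is allowed for. Now I'll push toward -y.

Emit:
servo_tool:
  motion:
    - [0,-0.8,0.7,0]
    - [0,-1,0,0]
    - [0,-1,0,0]
    - [0,-0.8,0,0]
    - [0,-0.8,0,0]
    - [0,-0.8,0,0]
    - [0,-0.8,0,0]
    - [0,-0.8,0,0]

```text
time: 8.43
position: [0.5679, 0.3731, 0.1453]
eef_rot: [-0.119, 0.993, 0.001, 0.001]
wrist_force: [-1.6, 4.9, 4.0]
width: 0.002
grip_force: 2.8
```

```bash
python3 -c "
from h import *
st()"
```

```text
t 8.43 cr [0.0466 0.1684] z 0.1453 tooly-vs-cradley deg -0.16 tilt [ 0.003  0.003 -1.   ] F [-1.6  4.9  4. ] w 0.0
```

Emit:
servo_tool:
  motion:
    - [0,-0.8,0,0]
    - [0,-0.8,0,0]
    - [0,-0.7,0,0]
    - [0,-0.6,0,0]
    - [0,-0.5,0,0]
    - [0,-0.4,0,0]
    - [0,-0.4,0,0]

```text
time: 9.02
position: [0.5773, 0.3314, 0.1431]
eef_rot: [-0.118, 0.993, -0.0, -0.0]
wrist_force: [-0.3, -0.8, 1.0]
width: 0.003
grip_force: 0.1
```

Emit:
servo_tool:
  motion:
    - [0,-0.3,0,0]
    - [0,-0.3,0,0]
    - [0,-0.2,0,0]
    - [0,0,0,0]

```text
time: 9.35
position: [0.5792, 0.3238, 0.1433]
eef_rot: [-0.118, 0.993, -0.0, -0.0]
wrist_force: [-0.2, -0.0, -0.1]
width: 0.005
grip_force: 0.0
```

```bash
python3 -c "
from h import *
p,_=cams.capture('top');q,_=cams.capture('side')
cv2.imwrite('pics/m3.png',np.hstack([cv2.resize(x,(400,400),interpolation=cv2.INTER_CUBIC) for x in (p[140:260,160:280],q[105:225,225:345])])[:,:,::-1])
st()"
```

```text
t 9.45 cr [0.0459 0.1182] z 0.1434 tooly-vs-cradley deg -0.18 tilt [-0. -0. -1.] F [0.  0.2 0.1] w 0.01
```

View pics/m3.png

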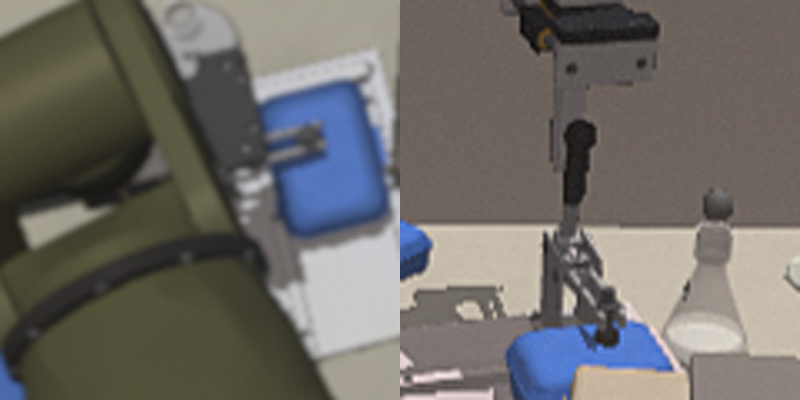

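The arm is level with the pad on the lid at crop (607,335), and the knob has gone over. The force on the finger is zero, so it has snapped into lock. I'll back off and check.

Emit:
servo_tool:
  motion:
    - [0,1,0,0]
    - [0,2,0,0]
    - [0,3,0,0]
    - [0,3,-1,0]
    - [0,2,-3,0]
    - [2,0,-3,0]
    - [3,0,-2,0]
    - [3,0,0,0]

```text
time: 10.12
position: [0.475, 0.4139, 0.2376]
eef_rot: [-0.119, 0.993, 0.002, 0.003]
wrist_force: [1.2, 0.4, 1.5]
width: 0.002
grip_force: 0.0
```

Emit:
servo_tool:
  motion:
    - [3,1,0,0]
    - [3,2,0,0]
    - [3,2,0,0]
    - [3,1,0,0]
    - [0,0,0,0]
    - [0,0,0,0]

```text
time: 10.62
position: [0.3433, 0.4434, 0.2341]
eef_rot: [-0.12, 0.993, 0.0, 0.0]
wrist_force: [0.3, -0.5, -0.1]
width: 0.002
grip_force: 0.0
```

```bash
python3 -c "
from h import *
p,_=cams.capture('top');q,_=cams.capture('side')
cv2.imwrite('pics/m4.png',np.hstack([cv2.resize(x,(400,400),interpolation=cv2.INTER_CUBIC) for x in (p[140:260,190:310],q[115:255,205:345])])[:,:,::-1])
st()
z=np.load('cr.npz');f=lambda y,zz:np.r_[z['o']+z['R']@[.045,y],zz]
print('knob locked expected side/top px',proj('side',f(.087,.184)),proj('top',f(.087,.184)))
m=cv2.inRange(cv2.cvtColor(p,cv2.COLOR_RGB2HSV),(100,120,60),(125,255,255))
for k in cv2.findContours(m,0,2)[0]:
  if cv2.contourArea(k)>600:
    r=cv2.minAreaRect(k);print(r,z['R'].T@(onz('top',r[0],.058)[:2]-z['o']))
"
```

```text
t 10.72 cr [-0.1532  0.2891] z 0.2336 tooly-vs-cradley deg -0.17 tilt [ 0.  0. -1.] F [ 0.   0.4 -0.2] w 0.0
knob locked expected side/top px [277.79765472 144.8073305 ] [214.10746374 184.04859196]
((257.23529052734375, 186.94119262695312), (40.74597930908203, 33.46991729736328), 75.96376037597656) [ 0.03146763 -0.00150844]
((288.6536865234375, 91.65264129638672), (31.368785858154297, 89.1064682006836), 80.83765411376953) [ 0.24632427 -0.13723431]
```

View pics/m4.png

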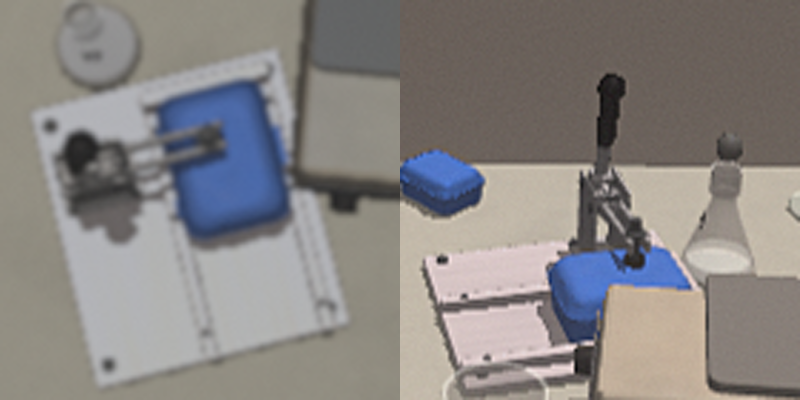

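The knob is at side (279,145) and top (214,185), which matches the predicted locked position. The box sits at the stop with the pad on its lid, so I'm handing the job in.

```bash
python3 -c "
from plant import manip
print(manip.finish_job())"
```

```text
the job is handed in; nothing more can be done
None
```

The box is home against the end stop and the clamp is locked with its pad on the lid; I never lifted the box or touched the beaker, vial or flask, and I handed the job in at about 11 s.

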